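# Put the examination lenses back in their rests

### The arm

A 6-joint arm with a two-finger parallel gripper is mounted at the origin on the work surface. World frame = base frame: x ahead of the robot, y to its left, z up, the work surface at z = 0. Lengths are in mm, angles in rad, forces in N, time in s.
With the tool pointing down it reaches from about 400 to 925 mm from the base axis. Payload 12.5 kg.
Tool frame: the origin (TCP) lies where the fingers leave the gripper's body, on its centre line; the fingertips stand 78 mm ahead of it and the grasp point (between the pads) lies 59 mm ahead of it (env.tip_extent is the distance from the TCP to the fingertips, in mm); z points along the fingers, y is the direction in which the jaws open and shut (so a half turn about z gives the same grasp; the last joint's range is limited). The gripper opens to 95 mm and grips with 3 to 60 N. Pads are 20 mm wide; open, the fingers measure 119 mm over their backs; the gripper's body (75 mm by 180 mm) begins 59 mm behind the grasp point.
Start: joints at [-1.295, 0.491, 1.559, -0, 1.092, -0.106], TCP at [232.891, -580, 292.261] pointing down, gripper open.
Joint ranges: [-3.1, 3.1], [-0.84, 2.19], [0.05, 2.79], [-1.13, 4.28], [0.06, 2.93], [-2.69, 2.69]. Speed limits (rad/s): [2.22, 2.22, 2.79, 3.14, 3.14, 3.14].

### API

Orientations are given as [roll, pitch, yaw] about the fixed x, y, z axes, in that order (R = Rz(yaw) Ry(pitch) Rx(roll)).
In Python, from cell import env gives the robot as it stands. The module is installed in compiled form; this text tells all that it offers.
- The arm moves only by the tool play_rows, never from a script. Its argument "targets" is a list of rows, each an object with "linear": the shift along the tool's x, y, z in mm, a list of three; "turn": the turn about the tool's z in rad. A call has 1 to 20 rows; each row is the pose to reach, as a shift and turn from the pose commanded when the call began, along the tool's axes at that moment; what a row does not reach only later rows make up. A row lasts 1/8 s, in which the tool goes at most 62.5 mm and 10.7 degrees, less where a joint would pass 70% of its speed; a pose out of reach is approached as far as the arm can. A call with a gripper value outside its range is refused whole. "hand" is the finger opening in mm, from 0 to 95.1, set as the call begins (left out, the last holds). The fingers move at their own pace and stop on an object; the grip force is fixed at half the most. Time passes only in rows, so rows that repeat a pose let the fingers close. It gives the time, the measured TCP pose, the force and the opening at its end, in the units of the state.
- env.state(): the state, without advancing time (a new reading comes with each control period).
- env.read_camera(name): name is "side" or "top" or "wrist"; returns (picture, depth): 384x512x3 uint8, red, green, blue; 384x512 float32, mm along the optical axis (not along the pixel's ray), 0 where there is no reading.
- env.camera_params(name): a dict with "fx", "fy", "cx", "cy" (pixels), "R" (3x3) and "t" (3): a world point X has camera coordinates R X + t. Camera axes: x right, y down, z forward; pixel columns grow to the right and rows downward; lengths in mm; the calibration is good to about 2 mm. A picture is of the moment at which its call begins: read the wrist's pose just before it. camera_params takes no time and is no camera call; for the wrist camera it gives the pose at the moment of the call.
- env.job_done(): hands the job in, once; it reports no verdict.
The state is a dict: "t": time; "joints": joint angles; "qvel": joint speeds; "tau": joint torques, N m; "eef_pos": TCP position; "tcp_rot": TCP orientation; "ft_force": force on the tool from outside, world axes, zero at the start; "moment": the same for the moment, N m; "opening": opening from 0.0 (shut) to 1.0 (fully open).
Only numpy, scipy, OpenCV 4.12 (cv2) and the standard library are available. Lean on these libraries where they do the work, as an engineer would, in place of code of your own. Each camera call takes 0.05 s, during which the arm holds its last target.

### The job

The examination is over: put the four black eye-examination lenses away, each in the cream rest whose recess has its shape and size: the square lens in the square recess, and the small, medium and large round lenses in the small, medium and large round recesses. They are glass, so lower each one into its recess without dropping it and leave it lying flat on the recess floor, glass up; do not shift or knock over the eye-drop bottle or the penlight.

Things in the scene. Friction and masses are not known exactly. Their poses are not given: they have to be found in the camera images.
- lens_small: the small round examination lens: a black ring-shaped housing with a domed pale glass on top, 28 mm in diameter, straight-sided; the housing is 24 mm high, the glass rises 3.5 mm more. Loose. Origin: centre of its underside; z up out of the glass.
- lens_medium: the medium round examination lens: a black ring-shaped housing with a domed pale glass on top, 44 mm in diameter, straight-sided; the housing is 24 mm high, the glass rises 3.5 mm more. Loose. Origin: centre of its underside; z up out of the glass.
- lens_large: the large round examination lens: a black ring-shaped housing with a domed pale glass on top, 62 mm in diameter, straight-sided; the housing is 24 mm high, the glass rises 3.5 mm more. Loose. Origin: centre of its underside; z up out of the glass.
- lens_square: the square examination lens (mirror lens): a black square housing 44 x 44 mm, 24 mm high, with a small round domed pale glass on top (3.5 mm more). Loose. Origin: centre of its underside; x and y across its flat sides, z up out of the glass.
- rest_small: the small round rest: a fixed cream moulded block with a grey-lined recess, 62 x 62 mm and 10 mm high, with one round recess 42 mm in diameter and 6 mm deep (its floor is 4 mm above the table) in the middle of its top; for the small round lens. Origin: centre of its underside; z up.
- rest_medium: the medium round rest: a fixed cream moulded block with a grey-lined recess, 78 x 78 mm and 10 mm high, with one round recess 58 mm in diameter and 6 mm deep (its floor is 4 mm above the table) in the middle of its top; for the medium round lens. Origin: centre of its underside; z up.
- rest_large: the large round rest: a fixed cream moulded block with a grey-lined recess, 96 x 96 mm and 10 mm high, with one round recess 76 mm in diameter and 6 mm deep (its floor is 4 mm above the table) in the middle of its top; for the large round lens. Origin: centre of its underside; z up.
- rest_square: the square rest: a fixed cream moulded block with a grey-lined recess, 78 x 78 mm and 10 mm high, with one square recess 58 x 58 mm and 6 mm deep (its floor is 4 mm above the table) in the middle of its top, sides parallel to the block's; for the square lens. Origin: centre of its underside; x and y parallel to the recess's sides, z up.
- bottle: a small white eye-drop bottle with a grey cap, standing upright on the table among the lenses, 27 mm in diameter, 58 mm high, loose and easily knocked over; to be left alone. Origin: centre of its underside.
- penlight: a steel penlight lying flat on the table, 130 mm long, 12 mm thick, loose; to be left alone. Origin: on the table under its middle; x along the pen.

How it is judged:
By the outcome, as a careful person would: the job done as asked, in the order asked, and still so for the second after the job is handed in, with the robot touching nothing.
It also fails if it takes over 90 s, if anything falls off the work surface, if the arm or the gripper's body presses on something with over 40 N, if the wrist force passes 120 N, or if a joint passes its speed limit or range.

## Working session

There is one attempt and no reset: what is moved stays moved. The work goes in short steps, Python scripts to look and compute and a tool call to move; the robot and the scene stay as the last step left them, time stands still between calls to the robot, and variables do not carry over. Pictures are saved under pics/ and viewed, and the job is handed in when it is done.

Besides the shell and the picture viewer there is one more tool, called after "Emit:" as name(argument=value, ...) on one line, values as JSON. play_rows: Moves the arm, as the interface text tells. Its arguments: {"type":"object","properties":{"targets":{"type":"array","items":{"type":"object","properties":{"linear":{"type":"array","items":{"type":"number"}},"turn":{"type":"number"}}}},"hand":{"type":"number"}},"required":["targets"]}

```bash
mkdir -p pics
python3 - <<'E'
from cell import env
import cv2,numpy as np
s=env.state();print(s['t'],s['eef_pos'],s['tcp_rot'],s['opening'],env.tip_extent)
for n in ['top','side']:
    p=env.camera_params(n);print(n,{k:np.round(v,3).tolist() for k,v in p.items()})
    im,d=env.read_camera(n);np.savez(f'{n}0.npz',im=im,d=d)
    cv2.imwrite(f'pics/{n}0.png',cv2.resize(im[:,:,::-1],(768,576)))
    print(n,np.percentile(d[d>0],[0,50,100]))
E
```

```text
0.0 [ 232.82805531 -579.82355436  291.62557011] [-3.14039084e+00 -1.36344988e-04  3.81757925e-01] 1.0016468368296725 77.60000000000001
top {'fx': 393.17, 'fy': 393.17, 'cx': 252.462, 'cy': 197.865, 'R': [[0.013, -1.0, -0.024], [-0.996, -0.011, -0.09], [0.089, 0.025, -0.996]], 't': [1.111, 500.645, 1095.641]}
top [ 339.76870728 1133.2923584  2026.87402344]
side {'fx': 404.394, 'fy': 404.394, 'cx': 257.651, 'cy': 196.584, 'R': [[-0.792, -0.61, 0.002], [-0.457, 0.591, -0.665], [0.404, -0.528, -0.747]], 't': [405.807, 251.037, 793.553]}
side [ 485.0776062   916.7354126  3138.26220703]
```

View pics/top0.png

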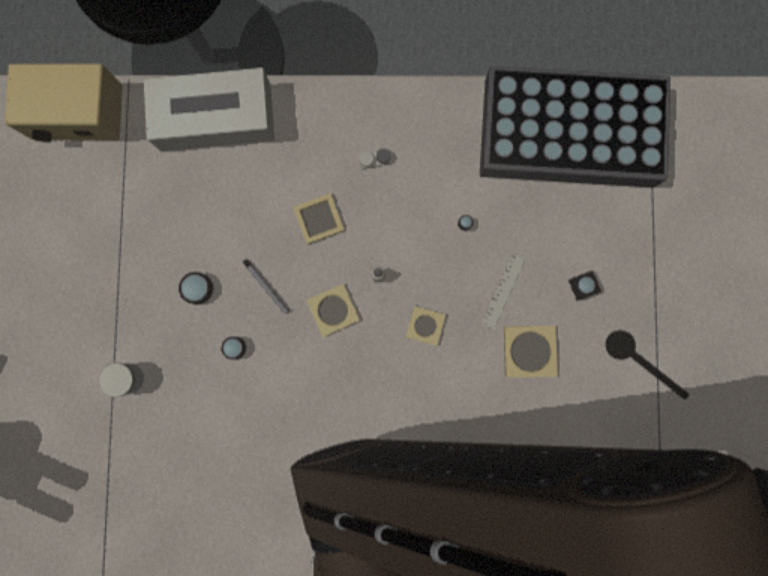

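View pics/side0.png

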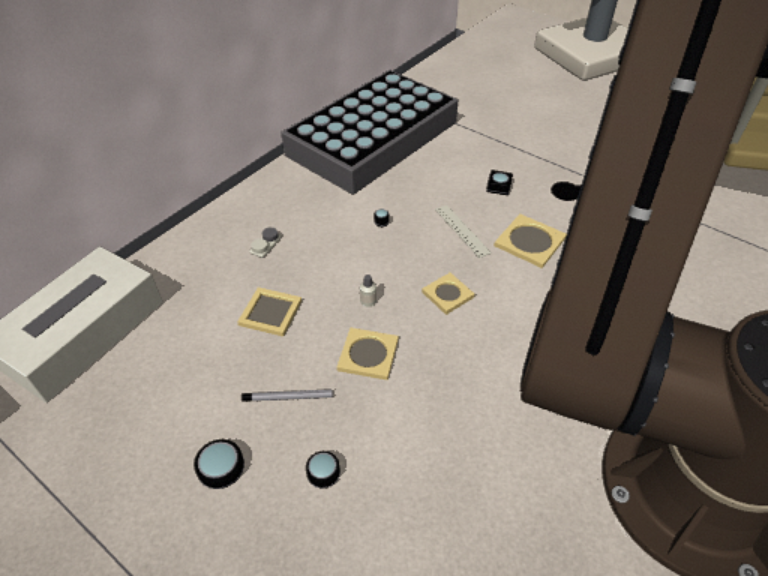

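The top view shows, in display px, the lenses: large (196,288), medium (233,348), small (466,222), square (586,286). The rests are square (320,218), medium (333,310), small (427,325), large (531,351). The bottle is at (378,272) and the penlight at (267,286). Next I measure them.

```bash
cat > h.py <<'E'
import numpy as np,cv2
def ray(p,uv,z):
    uv=np.atleast_2d(np.float64(uv));R=np.array(p['R']);t=np.array(p['t'])
    d=np.c_[(uv[:,0]-p['cx'])/p['fx'],(uv[:,1]-p['cy'])/p['fy'],np.ones(len(uv))]@R
    c=-R.T@t
    return c+d*((z-c[2])/d[:,2])[:,None]
def proj(p,X):
    q=np.atleast_2d(X)@np.array(p['R']).T+np.array(p['t']);return np.c_[q[:,0]/q[:,2]*p['fx']+p['cx'],q[:,1]/q[:,2]*p['fy']+p['cy']]
def comps(p,mask,z,amin=20,amax=4000):
    out=[]
    for c in cv2.findContours(mask.astype(np.uint8)*255,cv2.RETR_EXTERNAL,cv2.CHAIN_APPROX_NONE)[0]:
        if len(c)<8: continue
        a=cv2.contourArea(c)
        if not amin<a<amax: continue
        w=ray(p,c[:,0],z)[:,:2].astype(np.float32)
        m=cv2.moments(w.reshape(-1,1,2));ctr=np.array([m['m10'],m['m01']])/m['m00']
        r=cv2.minAreaRect(w)
        out.append((c[:,0].mean(0),ctr,r,cv2.contourArea(w)))
    return out
def masks(im):
    hsv=cv2.cvtColor(im,cv2.COLOR_RGB2HSV);H,S,V=cv2.split(hsv)
    return dict(cream=(H>15)&(H<32)&(S>70)&(V>80),glass=(H>85)&(H<115)&(S>25)&(V>70),black=V<45)
E
cat > m.py <<'E'
from cell import env
from h import *
for n in ['top','side']:
    p=env.camera_params(n);im=np.load(f'{n}0.npz')['im'];M=masks(im)
    for k,z in [('cream',10),('glass',25),('black',24)]:
        print(n,k)
        for c in comps(p,M[k],z):
            x,y=c[1]
            if 350<x<950 and abs(y)<450: print(' px',np.round(c[0]*1.5),'xy',np.round(c[1],1),'rect c',np.round(c[2][0],1),np.round(c[2][1],1),'ang',round(c[2][2],1),'A',round(c[3]))
E
python3 m.py
```

```text
top cream
 px [530. 351.] xy [ 402.2 -279.7] rect c [ 402.3 -279.9] [90.4 96.9] ang 0.8 A 8413
 px [425. 325.] xy [448.5 -81.9] rect c [448.5 -81.8] [60.7 59.8] ang 75.3 A 3282
 px [332. 310.] xy [475.8  95.7] rect c [475.3  95.6] [76.7 75.9] ang 25.9 A 5297
 px [318. 218.] xy [654.  127.5] rect c [654.3 127.4] [77.7 76.1] ang 21.7 A 5436
top glass
 px [231. 347.] xy [401.8 284. ] rect c [401.6 284.8] [31.2 28.5] ang 2.0 A 635
 px [586. 284.] xy [ 528.1 -382.1] rect c [ 529.1 -382.5] [23.6 22.3] ang 45.2 A 381
 px [193. 287.] xy [515.5 361.1] rect c [514.7 361. ] [43.3 40.4] ang 2.3 A 1342
 px [465. 221.] xy [ 647.5 -156. ] rect c [ 647.6 -156.3] [16.6 17.2] ang 18.2 A 203
 px [601. 153.] xy [ 782.2 -415.9] rect c [ 783.2 -416.3] [22.8 26.6] ang 88.9 A 496
 px [577. 151.] xy [ 785.3 -369.8] rect c [ 786.  -369.4] [26.6 25.8] ang 0.3 A 528
 px [553. 150.] xy [ 787.7 -323.1] rect c [ 788.7 -323.6] [25.8 26.8] ang 89.3 A 513
 px [528. 148.] xy [ 790.5 -276.3] rect c [ 791.5 -276.4] [23.  26.8] ang 89.5 A 498
 px [503. 147.] xy [ 793.2 -229.5] rect c [ 794.2 -229. ] [25.9 26.8] ang 89.7 
[... 3322 characters left out ...]
7.8 A 490
 px [365. 108.] xy [ 891.4 -413.5] rect c [ 891.4 -414. ] [26.3 25. ] ang 67.5 A 496
 px [351. 101.] xy [ 934.9 -416.1] rect c [ 935.7 -418.3] [27.4 25.5] ang 37.8 A 496
side black
 px [323. 469.] xy [385.  294.9] rect c [395.3 287.6] [41.7 49.2] ang 49.4 A 425
 px [219. 463.] xy [507.6 363.6] rect c [507.1 363.6] [59.1 69.7] ang 71.8 A 3191
 px [381. 220.] xy [ 631.7 -139.5] rect c [ 632.9 -140.2] [22.1 28.8] ang 37.8 A 409
 px [499. 182.] xy [ 515.4 -360.7] rect c [ 519.4 -367.9] [42.2 68.5] ang 22.6 A 1314
 px [411. 149.] xy [ 714.8 -383.9] rect c [ 721.2 -366.1] [ 40.1 389.2] ang 1.1 A 1065
 px [379. 111.] xy [ 865.3 -389.4] rect c [ 865.2 -406.6] [339.4 191.2] ang 86.6 A 56272
```

```bash
cat > go.py <<'E'
import sys,numpy as np
from cell import env
# usage: go.py x y z yawdeg
def go(x,y,z,yd):
    s=env.state();p=np.array(s['eef_pos']);r=np.array(s['tcp_rot']);yaw=r[2]
    d=np.array([x,y,z])-p
    if abs(abs(r[0])-np.pi)>.05: print('ROLL',r)
    tx=np.array([np.cos(yaw),np.sin(yaw)]);ty=np.array([np.sin(yaw),-np.cos(yaw)])
    print('at',np.round(p,1),round(np.degrees(yaw),2),'t',round(s['t'],2),'F',np.round(s['ft_force'],1),'op',round(s['opening']*95.1,1))
    turn=-((np.radians(yd)-yaw+np.pi)%(2*np.pi)-np.pi)
    L=np.array([d[:2]@tx,d[:2]@ty,-d[2]])
    print('linear',np.round(L,1),'turn',round(turn,3),'rows',np.ceil(np.linalg.norm(L)/62.5),np.ceil(abs(turn)/.187), 'j',np.round(s['joints'],2))
go(*map(float,sys.argv[1:5]))
E
python3 go.py 527.5 -382 250 24
```

```text
at [ 232.9 -579.9  291.7] 21.88 t 0.1 F [-0.7 -0.3  0.1] op 95.1
linear [347.2 -73.9  41.7] turn -0.037 rows 6.0 1.0 j [-1.29  0.49  1.56  0.    1.09 -0.11]
```

Emit:
play_rows(targets=[{"linear": [347, -74, 42], "turn": -0.037}, {"linear": [347, -74, 42], "turn": -0.037}, {"linear": [347, -74, 42], "turn": -0.037}, {"linear": [347, -74, 42], "turn": -0.037}, {"linear": [347, -74, 42], "turn": -0.037}, {"linear": [347, -74, 42], "turn": -0.037}, {"linear": [347, -74, 42], "turn": -0.037}, {"linear": [347, -74, 42], "turn": -0.037}, {"linear": [347, -74, 42], "turn": -0.037}])

```text
t: 1.23
eef_pos: [526.4, -383.0, 250.4]
tcp_rot: [3.141, 0.0, 0.417]
ft_force: [-0.5, -0.1, 0.9]
opening: 1.006
```

```bash
cat > wr.py <<'E'
import sys
from cell import env
from h import *
tag=sys.argv[1]
p=env.camera_params('wrist');s=env.state();im,d=env.read_camera('wrist')
cv2.imwrite(f'pics/w_{tag}.png',im[:,:,::-1]);np.savez(f'w_{tag}.npz',im=im,d=d,**p)
C=-np.array(p['R']).T@np.array(p['t']);print('cam',np.round(C,1),'axis',np.round(np.array(p['R'])[2],2),'tcp',np.round(s['eef_pos'],1),np.round(s['tcp_rot'],3),'t',s['t'])
M=masks(im)
for k,z in [('cream',10),('glass',24.5),('black',24)]:
    for c in comps(p,M[k],z,150,1e5): print(k,' px',np.round(c[0]),'xy',np.round(c[1],1),'rect c',np.round(c[2][0],1),np.round(c[2][1],1),'ang',round(c[2][2],1))
E
python3 wr.py sq
```

```text
cam [ 590.6 -355.2  343.1] axis [-0.23 -0.1  -0.97] tcp [ 526.4 -383.   250.4] [3.141 0.    0.417] t 1.225
cream  px [ 59. 282.] xy [ 320.8 -229.7] rect c [ 326.1 -231.2] [70.1 16. ] ang 15.7
cream  px [442. 279.] xy [ 506.2 -628.6] rect c [ 503.7 -626.7] [75.7 30. ] ang 38.5
cream  px [119. 221.] xy [ 428.7 -266.9] rect c [ 406.9 -281.4] [91.3 96.6] ang 1.3
glass  px [253. 178.] xy [ 527.2 -382.9] rect c [ 526.9 -383.2] [26.5 25.8] ang 68.7
black  px [276. 305.] xy [ 405.1 -467. ] rect c [ 408.6 -468.1] [66.9 29.6] ang 72.5
black  px [271. 302.] xy [ 363.7 -455.3] rect c [ 394.  -444.9] [208.9 612.4] ang 24.0
black  px [253. 176.] xy [ 528.6 -382.4] rect c [ 528.8 -382.3] [45.  42.5] ang 22.2
black  px [495.   8.] xy [ 754.8 -518.1] rect c [ 757.3 -514.5] [44.2 16.7] ang 87.7
black  px [442.  22.] xy [ 725.7 -483.1] rect c [ 726.3 -479.5] [120.1  23.8] ang 87.2
```

View pics/w_sq.png

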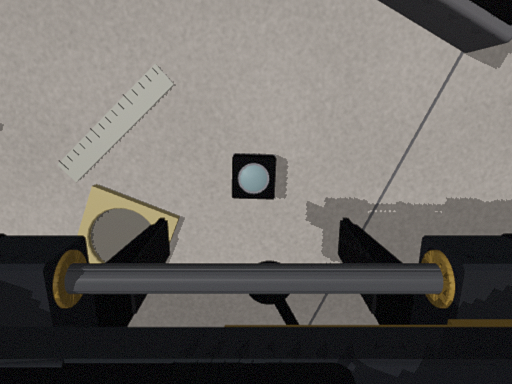

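The wrist view shows the square lens at px (253,177), centred between the open fingers, with its sides about parallel to the jaws. I'll descend and grip.

Emit:
play_rows(targets=[{"linear": [1, 0, 50], "turn": 0.015}, {"linear": [1, 0, 100], "turn": 0.015}, {"linear": [1, 0, 135], "turn": 0.015}, {"linear": [1, 0, 155], "turn": 0.015}, {"linear": [1, 0, 163.5], "turn": 0.015}, {"linear": [1, 0, 163.5], "turn": 0.015}, {"linear": [1, 0, 163.5], "turn": 0.015}])

```text
t: 2.15
eef_pos: [528.6, -382.0, 88.0]
tcp_rot: [3.14, -0.001, 0.404]
ft_force: [0.6, -0.8, 0.2]
opening: 1.002
```

Emit:
play_rows(targets=[{"linear": [0, 0, 0], "turn": 0}, {"linear": [0, 0, 0], "turn": 0}, {"linear": [0, 0, 0], "turn": 0}, {"linear": [0, 0, 0], "turn": 0}, {"linear": [0, 0, 0], "turn": 0}, {"linear": [0, 0, 0], "turn": 0}], hand=0)

```text
t: 2.9
eef_pos: [528.2, -381.7, 86.7]
tcp_rot: [3.142, 0.0, 0.404]
ft_force: [0.5, 0.2, 0.4]
opening: 0.46
```

Opening is 43.7 mm, so the lens is gripped. Lift.

Emit:
play_rows(targets=[{"linear": [0, 0, -10], "turn": 0}, {"linear": [0, 0, -40], "turn": 0}, {"linear": [0, 0, -85], "turn": 0}, {"linear": [0, 0, -120], "turn": 0}, {"linear": [0, 0, -130], "turn": 0}, {"linear": [0, 0, -130], "turn": 0}])

```text
t: 3.65
eef_pos: [528.2, -381.6, 216.8]
tcp_rot: [3.141, -0.0, 0.404]
ft_force: [-0.4, 0.0, -1.5]
opening: 0.461
```

```bash
python3 go.py 653 128 217 21.5
```

```text
at [ 528.2 -381.6  216.8] 23.14 t 3.65 F [-0.4  0.  -1.5] op 43.8
linear [ 3.150e+02 -4.195e+02 -2.000e-01] turn 0.029 rows 9.0 1.0 j [-0.73  0.6   1.57 -0.    0.97  0.44]
```

Emit:
play_rows(targets=[{"linear": [15, -20, 0], "turn": 0.01}, {"linear": [42, -56, 0], "turn": 0.02}, {"linear": [75, -100, 0], "turn": 0.029}, {"linear": [111, -148, 0], "turn": 0.029}, {"linear": [147, -196, 0], "turn": 0.029}, {"linear": [183, -244, 0], "turn": 0.029}, {"linear": [219, -292, 0], "turn": 0.029}, {"linear": [252, -336, 0], "turn": 0.029}, {"linear": [282, -376, 0], "turn": 0.029}, {"linear": [303, -403, 0], "turn": 0.029}, {"linear": [315, -419.5, 0], "turn": 0.029}, {"linear": [315, -419.5, 0], "turn": 0.029}, {"linear": [315, -419.5, 0], "turn": 0.029}])

```text
t: 5.28
eef_pos: [652.9, 126.8, 216.2]
tcp_rot: [3.142, 0.001, 0.374]
ft_force: [-0.1, 0.2, -1.8]
opening: 0.466
```

```bash
python3 wr.py sqr; python3 go.py 653 128 91 21.5
```

```text
cam [718.4 151.7 308.8] axis [-0.24 -0.09 -0.97] tcp [652.9 126.8 216.2] [3.142e+00 1.000e-03 3.740e-01] t 5.275
cream  px [280. 322.] xy [527.   46.4] rect c [531.   46.7] [ 26.3 351.3] ang 21.8
cream  px [162. 280.] xy [522.4 176.1] rect c [524.6 175.7] [64.2  9.3] ang 17.6
cream  px [342. 279.] xy [592.5   4. ] rect c [592.3   5.5] [65.8 15.4] ang 28.1
cream  px [251. 164.] xy [672.2 134.3] rect c [661.6 130.3] [62.9 77.4] ang 20.9
glass  px [253. 246.] xy [599.5 105.2] rect c [601.4 106.2] [37.7 49.3] ang 21.5
black  px [388. 282.] xy [609.4 -14.7] rect c [615.3 -38.7] [ 95.6 179.4] ang 21.5
black  px [504. 250.] xy [ 682.5 -118. ] rect c [ 683.8 -118.5] [30.9 16.7] ang 21.5
black  px [182. 319.] xy [491.5  77.3] rect c [544.6  81.4] [198.4 547.2] ang 21.5
black  px [253. 240.] xy [610.6 109.7] rect c [610.6 111.8] [ 64.9 158.7] ang 21.9
at [652.9 126.6 216.4] 21.4 t 5.33 F [-0.4 -0.6 -0.6] op 43.6
linear [  0.6  -1.3 125.4] turn -0.002 rows 3.0 1.0 j [ 0.09  0.62  1.53 -0.    0.99  1.29]
```

View pics/w_sqr.png

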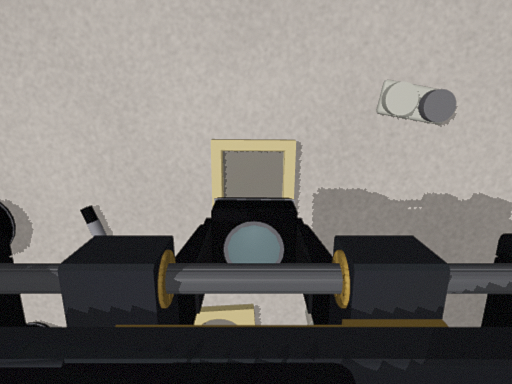

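Run:
```python
from h import *
D=np.load('w_sqr.npz');p={k:D[k] for k in ['fx','fy','cx','cy','R','t']}
a,b=ray(p,[[211.5,139.5],[297,139.5]],10)[:,:2];print(a,b,np.linalg.norm(a-b))
e=(a-b)/np.linalg.norm(a-b);n=np.array([-e[1],e[0]]);m=(a+b)/2
print(np.degrees(np.arctan2(-e[0],e[1])),m+39*n,m-39*n)
```

```text
[677.0072458 176.7365884] [705.57116427 104.21446816] 77.94456595989179
21.497739996016023 [655.00235611 126.18341174] [727.57605396 154.76764481]
```

Emit:
play_rows(targets=[{"linear": [1.5, 0, 30], "turn": 0}, {"linear": [1.5, 0, 70], "turn": 0}, {"linear": [1.5, 0, 100], "turn": 0}, {"linear": [1.5, 0, 115], "turn": 0}, {"linear": [1.5, 0, 121], "turn": 0}, {"linear": [1.5, 0, 123.5], "turn": 0}, {"linear": [1.5, 0, 123.5], "turn": 0}, {"linear": [1.5, 0, 123.5], "turn": 0}])

```text
t: 6.32
eef_pos: [654.7, 128.5, 94.0]
tcp_rot: [3.141, -0.001, 0.375]
ft_force: [0.1, -0.0, -1.5]
opening: 0.462
```

Emit:
play_rows(targets=[{"linear": [0, 0, 0.7], "turn": 0}, {"linear": [0, 0, 1.3], "turn": 0}, {"linear": [0, 0, 1.3], "turn": 0}])

```text
t: 6.7
eef_pos: [654.5, 128.4, 91.9]
tcp_rot: [3.142, 0.0, 0.375]
ft_force: [0.1, 0.6, -0.4]
opening: 0.461
```

Emit:
play_rows(targets=[{"linear": [0, 0, 0.4], "turn": 0}, {"linear": [0, 0, 0.8], "turn": 0}, {"linear": [0, 0, 0.8], "turn": 0}])

```text
t: 7.08
eef_pos: [654.5, 128.4, 91.0]
tcp_rot: [3.142, 0.0, 0.375]
ft_force: [-0.5, -0.2, -1.1]
opening: 0.466
```

Emit:
play_rows(targets=[{"linear": [0, 0, 0.3], "turn": 0}, {"linear": [0, 0, 0.6], "turn": 0}, {"linear": [0, 0, 0.6], "turn": 0}])

```text
t: 7.45
eef_pos: [654.5, 128.4, 90.7]
tcp_rot: [3.141, -0.0, 0.375]
ft_force: [-0.9, -1.4, 2.3]
opening: 0.459
```

Contact felt (Fz −1 → +2.3 N). Release.

Emit:
play_rows(targets=[{"linear": [0, 0, 0], "turn": 0}, {"linear": [0, 0, 0], "turn": 0}, {"linear": [0, 0, 0], "turn": 0}, {"linear": [0, 0, 0], "turn": 0}], hand=60)

```text
t: 7.95
eef_pos: [654.5, 128.4, 90.4]
tcp_rot: [3.142, 0.0, 0.375]
ft_force: [0.2, -0.8, 0.2]
opening: 0.628
```

Emit:
play_rows(targets=[{"linear": [0, 0, -15], "turn": 0}, {"linear": [0, 0, -50], "turn": 0}, {"linear": [0, 0, -100], "turn": 0}, {"linear": [0, 0, -130], "turn": 0}, {"linear": [0, 0, -150], "turn": 0}, {"linear": [0, 0, -150], "turn": 0}])

```text
t: 8.7
eef_pos: [654.8, 128.5, 242.9]
tcp_rot: [3.14, -0.004, 0.375]
ft_force: [-0.0, -0.2, -0.2]
opening: 0.633
```

```bash
python3 wr.py sqd; python3 go.py 647 -156 240 21.5
```

```text
cam [719.8 153.4 335.9] axis [-0.23 -0.09 -0.97] tcp [654.8 128.5 242.9] [ 3.14  -0.004  0.375] t 8.7
cream  px [239. 315.] xy [502.4 107.2] rect c [508.2  82. ] [ 40.3 160.8] ang 21.5
cream  px [129. 280.] xy [494.  213.7] rect c [497. 213.] [68.6 11.2] ang 16.4
cream  px [374. 280.] xy [599.6 -39.1] rect c [597.1 -38.6] [71.5 19.8] ang 31.9
cream  px [253. 177.] xy [654.7 127.4] rect c [654.5 127.4] [78.2 77.6] ang 21.0
glass  px [  5. 224.] xy [520.6 345.7] rect c [521.5 345.3] [30.2 11. ] ang 10.5
glass  px [253. 184.] xy [652.3 127. ] rect c [652.4 126.6] [26.3 26.5] ang 21.0
black  px [418. 279.] xy [616.2 -76.6] rect c [617.  -72.7] [104.5 197.5] ang 22.4
black  px [251. 256.] xy [587.7 102.1] rect c [594.4 105.3] [ 54.8 245.2] ang 22.4
black  px [207. 318.] xy [472.9  99.9] rect c [538.6  79. ] [230.2 596.4] ang 21.5
black  px [253. 182.] xy [654.1 127.4] rect c [654.4 127.4] [45.3 43.9] ang 21.5
at [654.4 128.4 241.4] 21.47 t 8.75 F [ 0.5 -0.2 -0.8] op 60.2
linear [-111.   262.     1.4] turn -0.0 rows 5.0 1.0 j [ 0.09  0.6   1.5  -0.    1.04  1.29]
```

View pics/w_sqd.png

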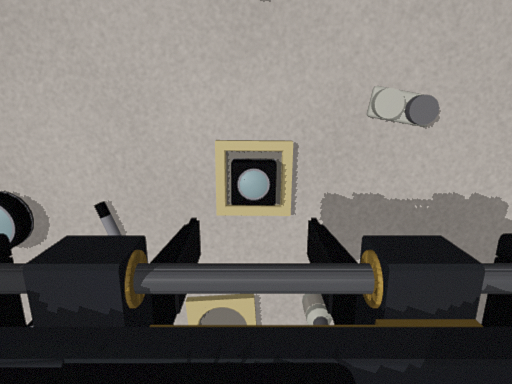

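The square lens lies centred and aligned in its recess (px 253,184). Next is the small lens.

Emit:
play_rows(targets=[{"linear": [-20, 47, 0], "turn": 0}, {"linear": [-44, 104, 0], "turn": 0}, {"linear": [-68, 160, 0], "turn": 0}, {"linear": [-90, 212, 0], "turn": 0}, {"linear": [-105, 247, 0], "turn": 0}, {"linear": [-111, 262, 0], "turn": 0}, {"linear": [-111, 262, 0], "turn": 0}, {"linear": [-111, 262, 0], "turn": 0}], hand=70)

```text
t: 9.75
eef_pos: [647.2, -154.5, 240.2]
tcp_rot: [-3.141, 0.0, 0.376]
ft_force: [-0.5, 0.5, 0.9]
opening: 0.735
```

```bash
python3 wr.py sm; python3 go.py 647 -156 87 21.5
```

```text
cam [ 712.6 -129.6  332.9] axis [-0.24 -0.09 -0.97] tcp [ 647.2 -154.5  240.2] [-3.141  0.     0.376] t 9.75
cream  px [109. 281.] xy [479. -49.] rect c [481.4 -49.5] [68.7 12.1] ang 15.5
cream  px [394. 279.] xy [ 599.6 -340.8] rect c [ 597.8 -339.7] [72.2 22.4] ang 32.9
cream  px [  9. 229.] xy [500.7  64.8] rect c [499.3  65.9] [63.1 17.6] ang 25.1
cream  px [19. 66.] xy [663.1  86.3] rect c [665.8  87.2] [70.   6.6] ang 20.8
glass  px [255. 182.] xy [ 646.6 -157.1] rect c [ 646.4 -157. ] [19.  19.5] ang 21.6
glass  px [493. 121.] xy [ 781.8 -340.9] rect c [ 781.8 -340.8] [32.  31.9] ang 72.4
glass  px [446.  96.] xy [ 784.8 -289. ] rect c [ 784.9 -289. ] [32.1 32.1] ang 0.5
glass  px [397.  71.] xy [ 787.9 -236.9] rect c [ 787.8 -236.8] [31.8 32.1] ang 68.7
glass  px [475.  47.] xy [ 831.1 -291.6] rect c [ 831.2 -291.6] [31.7 32.4] ang 21.6
glass  px [501.   6.] xy [ 866.8 -294.9] rect c [ 866.  -294.1] [10.7 21.5] ang 21.6
glass  px [425.  19.] xy [ 834.  -239.7] rect c [ 833.8 -239.7] [30.5 32.3] ang 21.6
black  px [283. 316.] xy [ 488.8 -215.6] rect c [ 510.6 -211.3] [185.3 593.1] ang 21.7
black  px [252. 257.] xy [ 580.1 -180.5] rect c [ 586.8 -177.5] [ 54.4 280.7] ang 22.4
black  px [414. 146.] xy [ 734.1 -297.8] rect c [ 734.8 -291.4] [210.6   4.7] ang 86.5
black  px [450.  79.] xy [ 794.5 -279. ] rect c [ 805.9 -298.3] [180.6 114.3] ang 86.7
at [ 647.2 -154.5  240.4] 21.56 t 9.8 F [0.1 0.8 0. ] op 69.9
linear [ -0.8   1.4 153.4] turn 0.001 rows 3.0 1.0 j [-0.33  0.6   1.51  0.    1.04  0.86]
```

View pics/w_sm.png

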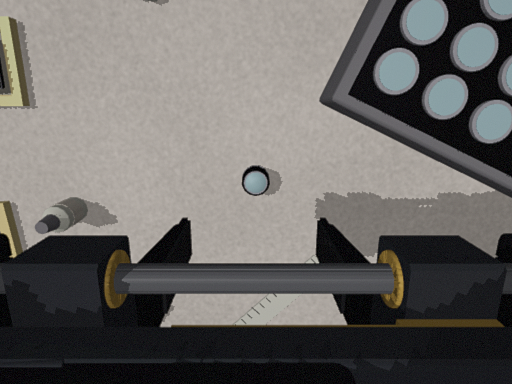

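The small lens is at px (255,181) and the lens tray is to the upper right. I'll turn the gripper to yaw 0 to keep its body away from the tray, then descend.

Emit:
play_rows(targets=[{"linear": [-1.5, 2, 0], "turn": 0.18}, {"linear": [-1.5, 2, 10], "turn": 0.34}, {"linear": [-1.5, 2, 50], "turn": 0.376}, {"linear": [-1.5, 2, 95], "turn": 0.376}, {"linear": [-1.5, 2, 130], "turn": 0.376}, {"linear": [-1.5, 2, 147], "turn": 0.376}, {"linear": [-1.5, 2, 153.4], "turn": 0.376}, {"linear": [-1.5, 2, 153.4], "turn": 0.376}, {"linear": [-1.5, 2, 153.4], "turn": 0.376}])

```text
t: 10.92
eef_pos: [646.9, -158.5, 88.4]
tcp_rot: [3.141, -0.002, -0.001]
ft_force: [0.3, -0.2, 0.2]
opening: 0.74
```

Emit:
play_rows(targets=[{"linear": [0, 0, 0], "turn": 0}, {"linear": [0, 0, 0], "turn": 0}, {"linear": [0, 0, 0], "turn": 0}, {"linear": [0, 0, 0], "turn": 0}, {"linear": [0, 0, 0], "turn": 0}, {"linear": [0, 0, 0], "turn": 0}], hand=0)

```text
t: 11.68
eef_pos: [646.5, -158.4, 87.1]
tcp_rot: [3.142, -0.0, -0.001]
ft_force: [-0.3, -0.8, -0.2]
opening: 0.287
```

Emit:
play_rows(targets=[{"linear": [0, 0, -10], "turn": 0}, {"linear": [0, 0, -40], "turn": 0}, {"linear": [0, 0, -85], "turn": 0}, {"linear": [0, 0, -120], "turn": 0}, {"linear": [0, 0, -130], "turn": 0}, {"linear": [0, 0, -130], "turn": 0}])

```text
t: 12.42
eef_pos: [646.3, -158.4, 217.2]
tcp_rot: [3.141, -0.0, -0.001]
ft_force: [-0.6, 0.2, -0.4]
opening: 0.284
```

```bash
python3 go.py 448.5 -82 217 0
```

```text
at [ 646.3 -158.4  217.2] -0.07 t 12.43 F [-0.6  0.2 -0.4] op 27.0
linear [-197.9  -76.1    0.2] turn -0.001 rows 4.0 1.0 j [-0.34  0.62  1.53 -0.    0.99  1.23]
```

Emit:
play_rows(targets=[{"linear": [-20, -8, 0], "turn": 0}, {"linear": [-60, -23, 0], "turn": 0}, {"linear": [-110, -42, 0], "turn": 0}, {"linear": [-155, -60, 0], "turn": 0}, {"linear": [-185, -71, 0], "turn": 0}, {"linear": [-198, -76, 0], "turn": 0}, {"linear": [-198, -76, 0], "turn": 0}, {"linear": [-198, -76, 0], "turn": 0}])

```text
t: 13.42
eef_pos: [449.6, -82.6, 216.9]
tcp_rot: [3.141, -0.0, -0.001]
ft_force: [-0.0, 0.6, -1.1]
opening: 0.283
```

```bash
python3 wr.py smr; python3 go.py 448.5 -82 92.5 0
```

```text
cam [519.8 -83.6 309.6] axis [-0.25  0.   -0.97] tcp [449.6 -82.6 216.9] [ 3.141e+00 -0.000e+00 -1.000e-03] t 13.425
cream  px [352. 323.] xy [ 297.6 -195.5] rect c [ 297.6 -189.8] [126.    7.3] ang 89.4
cream  px [311. 282.] xy [ 345.3 -143.2] rect c [ 348.3 -142.5] [63.8  8.7] ang 0.0
cream  px [196. 275.] xy [348.2 -24. ] rect c [348.5 -25.1] [ 9.5 64.2] ang 81.9
cream  px [455. 220.] xy [ 417.1 -278.8] rect c [ 408.6 -278.9] [ 85.7 100.4] ang 1.5
cream  px [252. 183.] xy [450.3 -82. ] rect c [448.1 -82.5] [61.6 62.5] ang 75.0
cream  px [ 46. 160.] xy [470.9 114.9] rect c [473.1 106.2] [59.5 39. ] ang 11.9
cream  px [ 97. 137.] xy [491.3  58.4] rect c [492.1  58.7] [75.7  4.3] ang 25.0
glass  px [254. 246.] xy [392.3 -83.5] rect c [392.9 -83.6] [37.  34.8] ang 90.0
black  px [255. 350.] xy [270.  -86.6] rect c [287.4 -85.8] [548.  108.6] ang 90.0
black  px [244. 272.] xy [362.5 -98. ] rect c [366.5 -85.6] [492.8 120.5] ang 90.0
at [449.5 -82.6 216.9] -0.08 t 13.47 F [-0.2 -0.4  0.4] op 27.1
linear [ -1.   -0.6 124.4] turn -0.001 rows 2.0 1.0 j [-0.33  0.36  2.04 -0.    0.73  1.25]
```

View pics/w_smr.png

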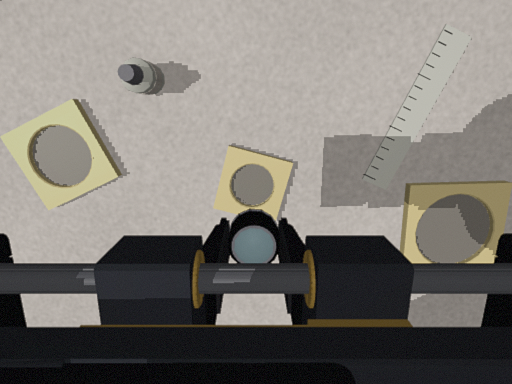

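Emit:
play_rows(targets=[{"linear": [-1.2, 0, 30], "turn": 0}, {"linear": [-1.2, 0, 70], "turn": 0}, {"linear": [-1.2, 0, 100], "turn": 0}, {"linear": [-1.2, 0, 115], "turn": 0}, {"linear": [-1.2, 0, 121], "turn": 0}, {"linear": [-1.2, 0, 124], "turn": 0}, {"linear": [-1.2, 0, 124.7], "turn": 0}, {"linear": [-1.2, 0, 124.7], "turn": 0}])

```text
t: 14.48
eef_pos: [447.5, -82.2, 92.9]
tcp_rot: [3.141, -0.001, -0.001]
ft_force: [0.4, 0.4, -0.1]
opening: 0.287
```

Emit:
play_rows(targets=[{"linear": [0, 0, 0.3], "turn": 0}, {"linear": [0, 0, 0.6], "turn": 0}, {"linear": [0, 0, 0.6], "turn": 0}])

```text
t: 14.85
eef_pos: [447.3, -82.2, 91.9]
tcp_rot: [3.141, -0.0, -0.001]
ft_force: [-0.5, 0.3, -1.3]
opening: 0.281
```

Emit:
play_rows(targets=[{"linear": [0, 0, 0.3], "turn": 0}, {"linear": [0, 0, 0.6], "turn": 0}, {"linear": [0, 0, 0.6], "turn": 0}])

```text
t: 15.22
eef_pos: [447.3, -82.2, 91.2]
tcp_rot: [3.142, 0.0, -0.001]
ft_force: [-0.0, -0.8, -1.2]
opening: 0.287
```

Emit:
play_rows(targets=[{"linear": [0, 0, 0.2], "turn": 0}, {"linear": [0, 0, 0.4], "turn": 0}, {"linear": [0, 0, 0.4], "turn": 0}])

```text
t: 15.6
eef_pos: [447.4, -82.2, 91.0]
tcp_rot: [3.141, -0.0, -0.001]
ft_force: [-0.7, 1.4, 5.2]
opening: 0.285
```

Contact at 5 N. Release and retreat.

Emit:
play_rows(targets=[{"linear": [0, 0, 0], "turn": 0}, {"linear": [0, 0, 0], "turn": 0}, {"linear": [0, 0, 0], "turn": 0}, {"linear": [0, 0, 0], "turn": 0}], hand=45)

```text
t: 16.1
eef_pos: [447.3, -82.2, 90.8]
tcp_rot: [3.142, 0.0, -0.001]
ft_force: [-0.6, -0.1, 0.5]
opening: 0.472
```

Emit:
play_rows(targets=[{"linear": [0, 0, -15], "turn": 0}, {"linear": [0, 0, -50], "turn": 0}, {"linear": [0, 0, -100], "turn": 0}, {"linear": [0, 0, -130], "turn": 0}, {"linear": [0, 0, -150], "turn": 0}, {"linear": [0, 0, -150], "turn": 0}])

```text
t: 16.85
eef_pos: [447.6, -82.2, 241.8]
tcp_rot: [3.141, -0.003, -0.001]
ft_force: [-0.0, 1.0, -1.2]
opening: 0.47
```

```bash
python3 wr.py smd; python3 go.py 401 284.2 240 0
```

```text
cam [517.6 -83.1 334.7] axis [-0.25 -0.   -0.97] tcp [447.6 -82.2 241.8] [ 3.141e+00 -3.000e-03 -1.000e-03] t 16.85
cream  px [398. 323.] xy [ 277.8 -246.7] rect c [ 277.8 -249.2] [122.6   7.9] ang 89.3
cream  px [348. 281.] xy [ 329.6 -188.5] rect c [ 332.2 -186.7] [68.4 10.1] ang 3.9
cream  px [159. 280.] xy [330.6  21.6] rect c [332.3  20.2] [10.  68.1] ang 87.1
cream  px [445. 212.] xy [ 412.9 -286.9] rect c [ 401.7 -279.2] [99.  99.8] ang 1.6
cream  px [252. 177.] xy [448.  -82.5] rect c [448.  -82.5] [61.6 62.3] ang 75.0
cream  px [ 62. 155.] xy [471.1 115.4] rect c [472.4 104.6] [59.5 41.7] ang 16.9
cream  px [109. 134.] xy [491.4  58.7] rect c [491.9  58.9] [75.7  3.9] ang 25.1
glass  px [253. 182.] xy [446.7 -82.9] rect c [447.  -82.9] [19.6 20. ] ang 90.0
black  px [406. 277.] xy [ 338.2 -232. ] rect c [ 339.2 -246.2] [104.1 215.3] ang 0.7
black  px [199. 321.] xy [260.9 -64. ] rect c [299.7 -86. ] [594.8 185.3] ang 90.0
black  px [254. 255.] xy [376.1 -83.5] rect c [382.6 -83.5] [183.5  54.3] ang 90.0
at [447.3 -82.1 240.8] -0.06 t 16.9 F [-0.3 -0.3 -0.7] op 45.0
linear [ -46.7 -366.3    0.8] turn -0.001 rows 6.0 1.0 j [-0.33  0.32  2.02 -0.    0.8   1.24]
```

View pics/w_smd.png

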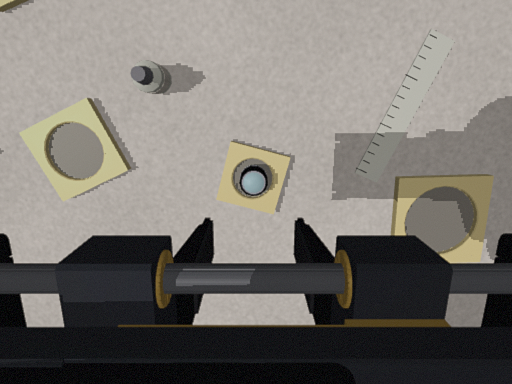

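The small lens sits centred in its recess (px 253,182). Next is the medium lens.

Emit:
play_rows(targets=[{"linear": [-3, -25, 0], "turn": -0.1}, {"linear": [-10, -78, 0], "turn": -0.25}, {"linear": [-17, -135, 0], "turn": -0.4}, {"linear": [-24, -192, 0], "turn": -0.436}, {"linear": [-31, -249, 0], "turn": -0.436}, {"linear": [-38, -300, 0], "turn": -0.436}, {"linear": [-43, -340, 0], "turn": -0.436}, {"linear": [-46, -360, 0], "turn": -0.436}, {"linear": [-46.7, -366.3, 0], "turn": -0.436}, {"linear": [-46.7, -366.3, 0], "turn": -0.436}, {"linear": [-46.7, -366.3, 0], "turn": -0.436}], hand=80)

```text
t: 18.27
eef_pos: [401.2, 283.4, 240.5]
tcp_rot: [3.141, 0.001, 0.434]
ft_force: [-0.0, 0.1, -0.3]
opening: 0.843
```

```bash
python3 wr.py md; python3 go.py 401 284.2 87 25
```

```text
cam [465.  312.2 333.2] axis [-0.23 -0.11 -0.97] tcp [401.2 283.4 240.5] [3.141e+00 1.000e-03 4.340e-01] t 18.275
cream  px [ 89. 280.] xy [216.1 399.1] rect c [220.5 398.4] [69.  12.6] ang 17.0
cream  px [412. 279.] xy [373.8  75.2] rect c [370.4  77.1] [72.2 27.5] ang 35.5
cream  px [448. 186.] xy [475.6  98. ] rect c [475.2  98.2] [78.  82.5] ang 24.9
cream  px [490.  26.] xy [618.7 148.4] rect c [623.9 145. ] [35.8 36.3] ang 23.0
glass  px [253. 181.] xy [400.6 283.4] rect c [400.7 283.3] [31.9 31.5] ang 88.1
glass  px [227.  28.] xy [514.6 360.9] rect c [514.5 360.7] [44.4 45.2] ang 24.9
black  px [274. 302.] xy [249.7 213.8] rect c [275.8 222.1] [202.5 593.7] ang 25.0
black  px [253. 179.] xy [402.1 283.9] rect c [402.5 283.8] [43.8 41.1] ang 24.9
black  px [346.  27.] xy [559.3 267.6] rect c [559.2 267.6] [13.5 10.2] ang 41.4
black  px [227.  36.] xy [505.6 353.7] rect c [510.  358.7] [54.4 59.3] ang 24.9
at [401.3 283.4 240.6] 24.85 t 18.32 F [0.4 0.4 0.1] op 80.0
linear [ 1.000e-01 -8.000e-01  1.536e+02] turn -0.003 rows 3.0 1.0 j [ 0.48  0.37  1.94 -0.    0.83  1.62]
```

View pics/w_md.png

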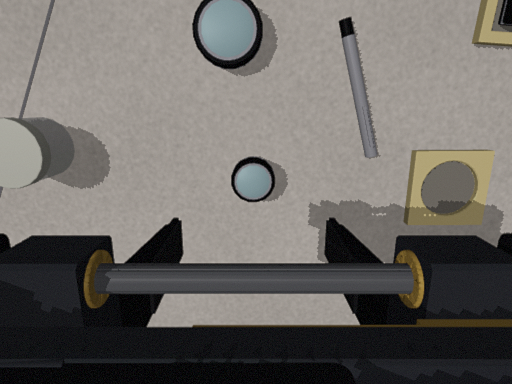

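The medium lens is at px (253,180), centred between the fingers, with the penlight and bottle clear. Descend.

Emit:
play_rows(targets=[{"linear": [0, 0, 40], "turn": 0}, {"linear": [0, 0, 90], "turn": 0}, {"linear": [0, 0, 130], "turn": 0}, {"linear": [0, 0, 147], "turn": 0}, {"linear": [0, 0, 153.6], "turn": 0}, {"linear": [0, 0, 153.6], "turn": 0}, {"linear": [0, 0, 153.6], "turn": 0}])

```text
t: 19.2
eef_pos: [401.4, 284.2, 88.0]
tcp_rot: [3.142, -0.001, 0.435]
ft_force: [0.7, -0.1, 0.3]
opening: 0.84
```

Emit:
play_rows(targets=[{"linear": [0, 0, 0], "turn": 0}, {"linear": [0, 0, 0], "turn": 0}, {"linear": [0, 0, 0], "turn": 0}, {"linear": [0, 0, 0], "turn": 0}, {"linear": [0, 0, 0], "turn": 0}, {"linear": [0, 0, 0], "turn": 0}], hand=0)

```text
t: 19.95
eef_pos: [401.1, 284.2, 87.2]
tcp_rot: [3.141, -0.0, 0.435]
ft_force: [0.2, -0.3, 2.0]
opening: 0.453
```

Emit:
play_rows(targets=[{"linear": [0, 0, -10], "turn": 0}, {"linear": [0, 0, -40], "turn": 0}, {"linear": [0, 0, -85], "turn": 0}, {"linear": [0, 0, -120], "turn": 0}, {"linear": [0, 0, -130], "turn": 0}, {"linear": [0, 0, -130], "turn": 0}])

```text
t: 20.7
eef_pos: [400.9, 284.1, 217.4]
tcp_rot: [3.142, -0.001, 0.435]
ft_force: [-0.3, -0.7, -0.6]
opening: 0.452
```

```bash
python3 go.py 475.3 96.5 217 25
```

```text
at [400.9 284.1 217.4] 24.91 t 20.7 F [-0.3 -0.7 -0.6] op 43.0
linear [-11.6 201.5   0.4] turn -0.002 rows 4.0 1.0 j [ 0.48  0.4   1.96 -0.    0.77  1.62]
```

Emit:
play_rows(targets=[{"linear": [-1, 20, 0], "turn": 0}, {"linear": [-3.5, 60, 0], "turn": 0}, {"linear": [-6.5, 112, 0], "turn": 0}, {"linear": [-9, 158, 0], "turn": 0}, {"linear": [-11, 189, 0], "turn": 0}, {"linear": [-11.6, 201.5, 0], "turn": 0}, {"linear": [-11.6, 201.5, 0], "turn": 0}, {"linear": [-11.6, 201.5, 0], "turn": 0}])

```text
t: 21.7
eef_pos: [475.0, 97.4, 216.9]
tcp_rot: [-3.141, 0.001, 0.436]
ft_force: [1.2, -0.2, 0.1]
opening: 0.454
```

```bash
python3 wr.py mdr; python3 go.py 475.3 96.5 92 25
```

```text
cam [538.7 126.3 309.5] axis [-0.23 -0.11 -0.97] tcp [475.   97.4 216.9] [-3.141e+00  1.000e-03  4.360e-01] t 21.7
cream  px [321. 324.] xy [ 399.6 -101.6] rect c [367.3 -32.4] [  7.4 267.8] ang 24.8
cream  px [163. 279.] xy [341.8 137.5] rect c [344.  137.7] [64.4  8.7] ang 20.2
cream  px [341. 278.] xy [421.2 -27.9] rect c [421.1 -26.4] [66.  15.8] ang 32.9
cream  px [255. 174.] xy [486.8 100.3] rect c [476.1  96.5] [77.5 78.5] ang 25.0
cream  px [308.  16.] xy [624.1 113.4] rect c [624.7 115.9] [22.6 77.8] ang 25.0
glass  px [253. 244.] xy [425.6  73.8] rect c [427.2  75. ] [43.7 58.9] ang 25.1
black  px [381. 283.] xy [441.1 -46.2] rect c [441.3 -57.3] [ 95.8 152.8] ang 25.0
black  px [194. 324.] xy [316.5  35.5] rect c [355.9  39.2] [169.2 548.3] ang 25.1
black  px [501. 253.] xy [ 519.5 -145.5] rect c [ 518.1 -140.8] [31.4 26.7] ang 28.2
black  px [  7. 254.] xy [316.4 284.5] rect c [319.1 280.3] [33.5 19. ] ang 13.8
black  px [252. 236.] xy [429.9  76.1] rect c [432.7  81.2] [ 66.7 154.2] ang 25.5
black  px [310.   2.] xy [631.4 115.6] rect c [629.3 118.5] [ 4.2 41.6] ang 25.0
black  px [117.   6.] xy [562.4 256.5] rect c [562.6 256.4] [10.3 11.5] ang 33.4
black  px [12. 23.] xy [514.8 328.2] rect c [513.3 327.5] [41.9 19. ] ang 7.9
at [475.   97.5 217. ] 24.98 t 21.75 F [-0.2 -0.2 -0.4] op 43.0
linear [-1.00e-01  1.00e+00  1.25e+02] turn -0.0 rows 2.0 1.0 j [0.07 0.4  1.98 0.   0.76 1.2 ]
```

View pics/w_mdr.png

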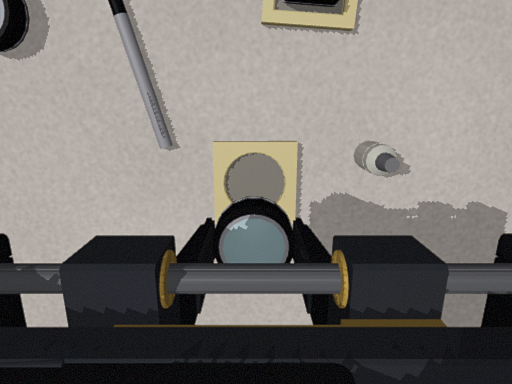

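The medium rest (px 255,175) is just ahead under the lens, and the bottle (375,160) and penlight (165,145) are clear.

Emit:
play_rows(targets=[{"linear": [0.5, 1, 30], "turn": 0}, {"linear": [0.5, 1, 70], "turn": 0}, {"linear": [0.5, 1, 100], "turn": 0}, {"linear": [0.5, 1, 115], "turn": 0}, {"linear": [0.5, 1, 121], "turn": 0}, {"linear": [0.5, 1, 124], "turn": 0}, {"linear": [0.5, 1, 125], "turn": 0}, {"linear": [0.5, 1, 125], "turn": 0}, {"linear": [0.5, 1, 125], "turn": 0}])

```text
t: 22.88
eef_pos: [476.4, 95.8, 92.6]
tcp_rot: [3.141, -0.001, 0.435]
ft_force: [0.8, 1.1, 0.3]
opening: 0.449
```

Emit:
play_rows(targets=[{"linear": [0, 0, 0.3], "turn": 0}, {"linear": [0, 0, 0.5], "turn": 0}, {"linear": [0, 0, 0.5], "turn": 0}])

```text
t: 23.25
eef_pos: [476.3, 95.8, 91.7]
tcp_rot: [3.141, -0.0, 0.435]
ft_force: [-0.5, 0.6, -1.1]
opening: 0.454
```

Emit:
play_rows(targets=[{"linear": [0, 0, 0.3], "turn": 0}, {"linear": [0, 0, 0.5], "turn": 0}, {"linear": [0, 0, 0.5], "turn": 0}])

```text
t: 23.62
eef_pos: [476.3, 95.8, 91.2]
tcp_rot: [3.142, 0.0, 0.435]
ft_force: [-0.1, -0.3, -0.2]
opening: 0.455
```

Emit:
play_rows(targets=[{"linear": [0, 0, 0.2], "turn": 0}, {"linear": [0, 0, 0.3], "turn": 0}, {"linear": [0, 0, 0.3], "turn": 0}])

```text
t: 24.0
eef_pos: [476.3, 95.8, 91.2]
tcp_rot: [3.141, -0.0, 0.435]
ft_force: [-0.9, -0.1, 6.2]
opening: 0.452
```

Contact. Release.

Emit:
play_rows(targets=[{"linear": [0, 0, 0], "turn": 0}, {"linear": [0, 0, 0], "turn": 0}, {"linear": [0, 0, 0], "turn": 0}, {"linear": [0, 0, 0], "turn": 0}], hand=60)

```text
t: 24.5
eef_pos: [476.3, 95.8, 90.8]
tcp_rot: [3.142, 0.0, 0.435]
ft_force: [0.1, -0.5, -0.4]
opening: 0.633
```

Emit:
play_rows(targets=[{"linear": [0, 0, -15], "turn": 0}, {"linear": [0, 0, -50], "turn": 0}, {"linear": [0, 0, -100], "turn": 0}, {"linear": [0, 0, -130], "turn": 0}, {"linear": [0, 0, -150], "turn": 0}, {"linear": [0, 0, -150], "turn": 0}])

```text
t: 25.25
eef_pos: [476.5, 95.9, 242.8]
tcp_rot: [3.14, -0.003, 0.435]
ft_force: [-0.4, -0.9, -0.6]
opening: 0.627
```

```bash
python3 wr.py mdd; python3 go.py 514.5 361 240 25
```

```text
cam [539.9 124.7 335.7] axis [-0.23 -0.11 -0.97] tcp [476.5  95.9 242.8] [ 3.14e+00 -3.00e-03  4.35e-01] t 25.25
cream  px [129. 280.] xy [311.  171.3] rect c [313.9 170.9] [68.7 10.5] ang 18.8
cream  px [374. 279.] xy [431.  -74.9] rect c [428.8 -74.1] [71.6 20.3] ang 36.7
cream  px [252. 177.] xy [475.8  96. ] rect c [475.4  95.7] [77.4 77.6] ang 25.0
cream  px [302.  21.] xy [627.1 114.9] rect c [629.5 118. ] [30.6 79.2] ang 25.0
glass  px [253. 183.] xy [475.2  94.8] rect c [475.2  94.9] [31.2 31.5] ang 25.0
glass  px [ 8. 21.] xy [515.9 348.3] rect c [515.1 347. ] [37.5 17.2] ang 14.0
black  px [417. 279.] xy [ 450.2 -111.1] rect c [ 450.7 -107.2] [104.5 197.4] ang 25.8
black  px [224. 328.] xy [295.9  52.8] rect c [343.3  30. ] [185.7 596.3] ang 24.9
black  px [253. 256.] xy [410.6  66.3] rect c [417.7  68.7] [ 54.8 244.2] ang 25.8
black  px [253. 181.] xy [476.4  95.2] rect c [476.5  94.9] [44.2 42.4] ang 25.0
black  px [126.  15.] xy [563.9 258.1] rect c [563.7 258. ] [14.  10.1] ang 40.3
black  px [303.   8.] xy [635.  119.7] rect c [633.8 119.7] [13.3 44.1] ang 25.0
black  px [28. 32.] xy [514.1 331.5] rect c [512.9 332.7] [30.1 55.4] ang 84.8
at [476.2  95.8 241.6] 24.91 t 25.3 F [ 0.3  0.1 -0.1] op 60.0
linear [ 146.5 -224.3    1.6] turn -0.002 rows 5.0 1.0 j [ 0.06  0.36  1.95 -0.    0.83  1.2 ]
```

View pics/w_mdd.png

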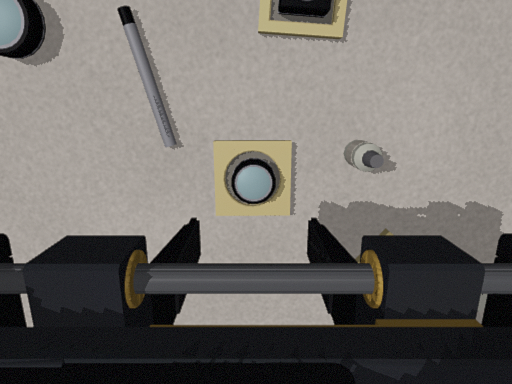

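The medium lens is seated (px 253,182). Next is the large lens.

Emit:
play_rows(targets=[{"linear": [16, -25, 0], "turn": 0}, {"linear": [44, -67, 0], "turn": 0}, {"linear": [76, -117, 0], "turn": 0}, {"linear": [108, -165, 0], "turn": 0}, {"linear": [132, -202, 0], "turn": 0}, {"linear": [144, -220, 0], "turn": 0}, {"linear": [146.5, -224.3, 0], "turn": 0}, {"linear": [146.5, -224.3, 0], "turn": 0}, {"linear": [146.5, -224.3, 0], "turn": 0}], hand=93)

```text
t: 26.42
eef_pos: [514.7, 360.0, 240.8]
tcp_rot: [3.141, 0.001, 0.434]
ft_force: [0.1, -0.2, 0.1]
opening: 0.974
```

```bash
python3 wr.py lg; python3 go.py 514.5 361 87 25
```

```text
cam [578.5 388.8 333.4] axis [-0.23 -0.11 -0.97] tcp [514.7 360.  240.8] [3.141e+00 1.000e-03 4.340e-01] t 26.425
cream  px [ 63. 281.] xy [316.7 502.2] rect c [321.4 501.1] [68.1 14.7] ang 15.9
cream  px [437. 279.] xy [498.6 126.3] rect c [495.5 128.7] [73.5 31.6] ang 36.8
cream  px [492. 150.] xy [638.6 157.2] rect c [645.7 150.4] [77.5 42.3] ang 21.3
glass  px [252. 180.] xy [514.6 360.7] rect c [514.2 360.7] [44.9 44.9] ang 24.9
black  px [269. 302.] xy [360.5 288.3] rect c [389.1 298.6] [202.6 594.1] ang 25.0
black  px [252. 179.] xy [515.7 361.1] rect c [515.6 361.3] [60.8 58.7] ang 24.9
black  px [507. 152.] xy [639.3 150.7] rect c [641.3 154.6] [44.6 12.3] ang 36.3
at [514.8 360.  240.9] 24.85 t 26.48 F [-0.3 -0.  -0.4] op 93.0
linear [ 1.000e-01 -1.000e+00  1.539e+02] turn -0.003 rows 3.0 1.0 j [ 0.51  0.55  1.61 -0.    0.99  1.64]
```

View pics/w_lg.png

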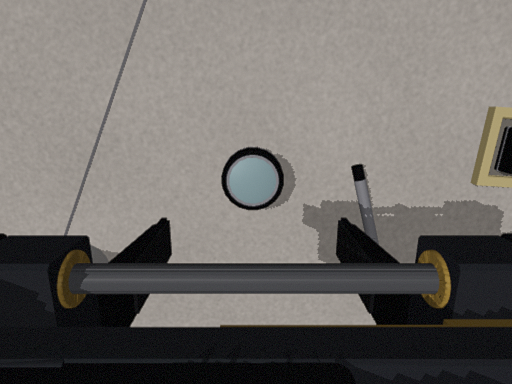

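The large lens is at px (252,179), and the penlight end (358,170) is about 105 mm to the side, so it's clear.

Emit:
play_rows(targets=[{"linear": [0.4, -0.3, 40], "turn": 0}, {"linear": [0.4, -0.3, 90], "turn": 0}, {"linear": [0.4, -0.3, 130], "turn": 0}, {"linear": [0.4, -0.3, 147], "turn": 0}, {"linear": [0.4, -0.3, 154], "turn": 0}, {"linear": [0.4, -0.3, 154], "turn": 0}, {"linear": [0.4, -0.3, 154], "turn": 0}])

```text
t: 27.35
eef_pos: [515.4, 361.6, 88.2]
tcp_rot: [-3.142, -0.002, 0.435]
ft_force: [0.9, -0.3, 0.6]
opening: 0.978
```

Emit:
play_rows(targets=[{"linear": [0, 0, 0], "turn": 0}, {"linear": [0, 0, 0], "turn": 0}, {"linear": [0, 0, 0], "turn": 0}, {"linear": [0, 0, 0], "turn": 0}, {"linear": [0, 0, 0], "turn": 0}, {"linear": [0, 0, 0], "turn": 0}], hand=0)

```text
t: 28.1
eef_pos: [514.9, 361.4, 87.0]
tcp_rot: [3.142, -0.0, 0.435]
ft_force: [0.0, -0.8, 2.4]
opening: 0.643
```

Emit:
play_rows(targets=[{"linear": [0, 0, -10], "turn": 0}, {"linear": [0, 0, -40], "turn": 0}, {"linear": [0, 0, -85], "turn": 0}, {"linear": [0, 0, -120], "turn": 0}, {"linear": [0, 0, -130], "turn": 0}, {"linear": [0, 0, -130], "turn": 0}])

```text
t: 28.85
eef_pos: [514.8, 361.4, 216.9]
tcp_rot: [3.142, -0.0, 0.435]
ft_force: [-1.6, -0.2, -2.0]
opening: 0.645
```

```bash
python3 go.py 402.5 -279.5 217 0
```

```text
at [514.8 361.4 216.9] 24.91 t 28.85 F [-1.6 -0.2 -2. ] op 61.4
linear [-3.718e+02  5.339e+02 -1.000e-01] turn 0.435 rows 11.0 3.0 j [ 0.51  0.58  1.63 -0.    0.94  1.64]
```

Emit:
play_rows(targets=[{"linear": [-12, 17, 0], "turn": 0.02}, {"linear": [-35, 50, 0], "turn": 0.05}, {"linear": [-63, 90, 0], "turn": 0.08}, {"linear": [-91, 131, 0], "turn": 0.12}, {"linear": [-120, 172, 0], "turn": 0.16}, {"linear": [-148, 213, 0], "turn": 0.2}, {"linear": [-177, 254, 0], "turn": 0.24}, {"linear": [-205, 295, 0], "turn": 0.28}, {"linear": [-234, 336, 0], "turn": 0.32}, {"linear": [-262, 377, 0], "turn": 0.36}, {"linear": [-290, 417, 0], "turn": 0.4}, {"linear": [-318, 457, 0], "turn": 0.435}, {"linear": [-343, 492, 0], "turn": 0.435}, {"linear": [-362, 520, 0], "turn": 0.435}, {"linear": [-371.8, 534, 0], "turn": 0.435}, {"linear": [-371.8, 534, 0], "turn": 0.435}, {"linear": [-371.8, 534, 0], "turn": 0.435}])

```text
t: 30.98
eef_pos: [402.7, -278.4, 216.6]
tcp_rot: [-3.141, 0.001, 0.0]
ft_force: [0.3, -0.1, -1.8]
opening: 0.642
```

```bash
python3 wr.py lgr; python3 go.py 402.5 -279.5 92 0
```

```text
cam [ 473.  -279.3  309.2] axis [-0.25  0.   -0.97] tcp [ 402.7 -278.4  216.6] [-3.141e+00  1.000e-03  0.000e+00] t 30.975
cream  px [318. 324.] xy [ 250.9 -460.9] rect c [ 249.2 -348. ] [  7.8 351.7] ang 0.8
cream  px [129. 282.] xy [ 297.5 -150.8] rect c [ 301.1 -152.2] [15.7 64.2] ang 88.4
cream  px [376. 278.] xy [ 300.1 -405.8] rect c [ 302.4 -403.5] [67.  18.6] ang 12.4
cream  px [258. 162.] xy [ 427.5 -281.8] rect c [ 409.9 -280.8] [79.6 95.5] ang 1.3
cream  px [ 60. 123.] xy [ 442.2 -113.7] rect c [ 456.1 -106. ] [81.4 43.5] ang 25.9
glass  px [253. 240.] xy [ 353.2 -279.2] rect c [ 356.1 -279.7] [57.3 83.7] ang 0.1
glass  px [ 24. 137.] xy [447.2 -80.1] rect c [447.2 -80.1] [18.9 20.2] ang 80.4
black  px [217. 327.] xy [ 240.3 -245.4] rect c [ 271.6 -281.3] [171.1 547.9] ang 0.1
black  px [258. 242.] xy [ 356.5 -279.1] rect c [ 366.1 -281.2] [ 82.1 216.8] ang 0.1
black  px [428. 251.] xy [ 328.8 -444.6] rect c [ 329.7 -450.5] [151.6 203.5] ang 63.7
black  px [ 36. 134.] xy [449.3 -95.5] rect c [449.6 -90.3] [27.  27.8] ang 13.6
at [ 402.8 -278.4  216.8] 0.05 t 31.02 F [-0.7  0.2 -1. ] op 61.0
linear [ -0.3   1.1 124.8] turn 0.001 rows 2.0 1.0 j [-0.74  0.4   1.97  0.    0.77  0.83]
```

View pics/w_lgr.png

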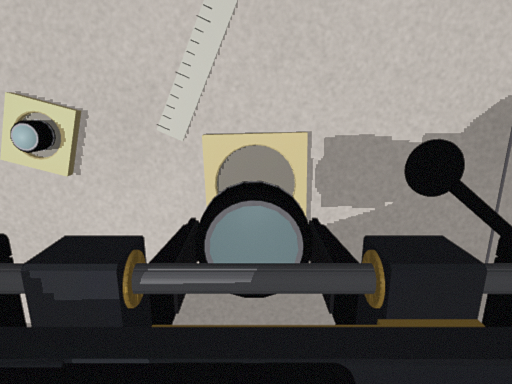

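The large rest is at px (257,165), with its far-edge corners at (203,135) and (311,132), giving a centre of about (402,−280.5). The occluder (435,165) is clear.

Emit:
play_rows(targets=[{"linear": [-0.7, 1.8, 30], "turn": 0}, {"linear": [-0.7, 1.8, 70], "turn": 0}, {"linear": [-0.7, 1.8, 100], "turn": 0}, {"linear": [-0.7, 1.8, 115], "turn": 0}, {"linear": [-0.7, 1.8, 121], "turn": 0}, {"linear": [-0.7, 1.8, 124], "turn": 0}, {"linear": [-0.7, 1.8, 125], "turn": 0}, {"linear": [-0.7, 1.8, 125], "turn": 0}, {"linear": [-0.7, 1.8, 125], "turn": 0}])

```text
t: 32.15
eef_pos: [402.0, -281.4, 92.3]
tcp_rot: [3.141, -0.0, -0.0]
ft_force: [-0.1, -0.1, -1.1]
opening: 0.639
```

Emit:
play_rows(targets=[{"linear": [0, 0, 0.3], "turn": 0}, {"linear": [0, 0, 0.5], "turn": 0}, {"linear": [0, 0, 0.5], "turn": 0}])

```text
t: 32.52
eef_pos: [402.0, -281.3, 91.4]
tcp_rot: [3.142, 0.0, -0.0]
ft_force: [-0.4, -0.2, -0.9]
opening: 0.641
```

Emit:
play_rows(targets=[{"linear": [0, 0, 0.3], "turn": 0}, {"linear": [0, 0, 0.3], "turn": 0}, {"linear": [0, 0, 0.3], "turn": 0}])

```text
t: 32.9
eef_pos: [401.9, -281.3, 91.1]
tcp_rot: [3.142, 0.0, -0.0]
ft_force: [0.1, 0.4, -1.2]
opening: 0.643
```

Emit:
play_rows(targets=[{"linear": [0, 0, 0.3], "turn": 0}, {"linear": [0, 0, 0.3], "turn": 0}, {"linear": [0, 0, 0.3], "turn": 0}])

```text
t: 33.28
eef_pos: [402.0, -281.3, 90.9]
tcp_rot: [3.141, -0.0, -0.0]
ft_force: [0.4, -0.2, 1.5]
opening: 0.641
```

Emit:
play_rows(targets=[{"linear": [0, 0, 0.2], "turn": 0}, {"linear": [0, 0, 0.2], "turn": 0}])

```text
t: 33.52
eef_pos: [402.0, -281.3, 90.9]
tcp_rot: [3.141, -0.0, -0.0]
ft_force: [-1.1, 0.4, 5.8]
opening: 0.639
```

Emit:
play_rows(targets=[{"linear": [0, 0, 0], "turn": 0}, {"linear": [0, 0, 0], "turn": 0}, {"linear": [0, 0, 0], "turn": 0}, {"linear": [0, 0, 0], "turn": 0}], hand=78)

```text
t: 34.02
eef_pos: [402.0, -281.3, 90.6]
tcp_rot: [3.142, -0.0, -0.0]
ft_force: [0.0, 0.2, -0.0]
opening: 0.82
```

Emit:
play_rows(targets=[{"linear": [0, 0, -15], "turn": 0}, {"linear": [0, 0, -50], "turn": 0}, {"linear": [0, 0, -100], "turn": 0}, {"linear": [0, 0, -130], "turn": 0}, {"linear": [0, 0, -150], "turn": 0}, {"linear": [0, 0, -150], "turn": 0}])

```text
t: 34.78
eef_pos: [402.1, -281.4, 242.5]
tcp_rot: [3.139, -0.003, -0.0]
ft_force: [0.2, -0.1, -1.0]
opening: 0.822
```

```bash
python3 wr.py lgd; python3 go.py 280 -540 290 0
```

```text
cam [ 472.1 -282.   335.4] axis [-0.25 -0.   -0.97] tcp [ 402.1 -281.4  242.5] [ 3.139e+00 -3.000e-03 -0.000e+00] t 34.775
cream  px [ 93. 281.] xy [ 283.7 -103.8] rect c [ 286.8 -106.3] [13.7 69.3] ang 82.4
cream  px [414. 280.] xy [ 283.6 -462.6] rect c [ 287.2 -460. ] [70.5 14.5] ang 6.8
cream  px [251. 176.] xy [ 401.5 -281.1] rect c [ 401.6 -281.1] [96.  95.4] ang 1.5
cream  px [ 71. 122.] xy [ 441.6 -114.1] rect c [ 456.5 -105. ] [82.8 43.7] ang 26.9
glass  px [253. 182.] xy [ 400.7 -282.2] rect c [ 400.5 -282.4] [45.3 45.2] ang 0.0
glass  px [ 39. 134.] xy [447.3 -80.2] rect c [447.2 -80.2] [19.2 20.1] ang 24.8
black  px [253. 181.] xy [ 402.  -282.3] rect c [ 402.1 -282.4] [61.3 61.1] ang 0.0
black  px [289. 291.] xy [ 242.8 -290.7] rect c [ 303.1 -286.4] [596.2 284.4] ang 89.9
black  px [ 49. 132.] xy [449.1 -95.4] rect c [449.3 -90.7] [26.8 30.3] ang 11.1
at [ 401.9 -281.2  241.4] -0.01 t 34.83 F [-1.1  0.3 -0.4] op 77.8
linear [-121.8  258.8  -48.6] turn -0.0 rows 5.0 1.0 j [-0.75  0.37  1.94 -0.    0.83  0.83]
```

View pics/w_lgd.png

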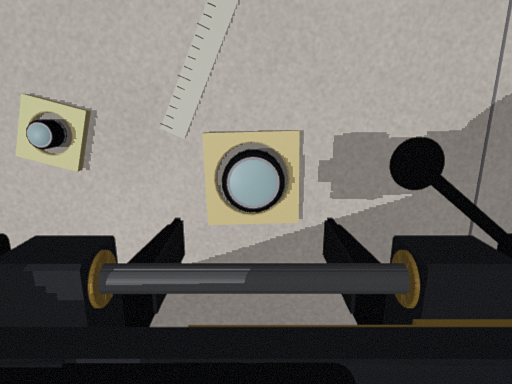

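The large lens is centred in its recess (px 252,181). I'll back the arm off and check all four from the fixed cameras.

Emit:
play_rows(targets=[{"linear": [-15, 32, -6], "turn": 0}, {"linear": [-38, 80, -15], "turn": 0}, {"linear": [-62, 132, -25], "turn": 0}, {"linear": [-86, 184, -35], "turn": 0}, {"linear": [-107, 228, -43], "turn": 0}, {"linear": [-119, 253, -48], "turn": 0}, {"linear": [-121.8, 259, -48.6], "turn": 0}, {"linear": [-121.8, 259, -48.6], "turn": 0}, {"linear": [-121.8, 259, -48.6], "turn": 0}])

```text
t: 35.95
eef_pos: [280.7, -539.3, 288.9]
tcp_rot: [-3.141, 0.0, 0.001]
ft_force: [-0.4, -0.2, -0.5]
opening: 0.822
```

Run:
```python
from cell import env
from h import *
for n in ['top','side']:
    p=env.camera_params(n);im,d=env.read_camera(n);im0=np.load(f'{n}0.npz')['im']
    cv2.imwrite(f'pics/{n}1.png',cv2.resize(im[:,:,::-1],(768,576)))
    for c in comps(p,masks(im)['glass'],29):
        x,y=c[1]
        if 350<x<700 and abs(y)<450: print(n,np.round(c[1],1),np.round(c[2][1],1))
    # change of bottle / penlight
    for nm,lo,hi in [('bottle',(352,262),(400,290)),('pen',(240,255),(295,315))] if n=='top' else [('bottle',(350,268),(385,310)),('pen',(235,382),(340,405))]:
        a=(slice(int(lo[1]/1.5),int(hi[1]/1.5)),slice(int(lo[0]/1.5),int(hi[0]/1.5)))
        print(n,nm,'mean/max abs diff',np.abs(im[a].astype(float)-im0[a]).mean().round(1),np.abs(im[a].astype(float)-im0[a]).max())
```

```text
top [ 402.4 -281.3] [41.6 41.9]
top [448.7 -81.8] [17.1 16.4]
top [477.4  96.3] [30.  27.4]
top [654.4 128.3] [23.4 23. ]
top bottle mean/max abs diff 3.2 14.0
top pen mean/max abs diff 3.1 14.0
side [474.4  96.6] [30.5 30.2]
side [651.3 128.6] [24.5 25. ]
side [446.1 -81.7] [17.6 17.3]
side [ 400.3 -281. ] [42.8 43.7]
side bottle mean/max abs diff 2.7 7.0
side pen mean/max abs diff 2.8 8.0
```

View pics/top1.png

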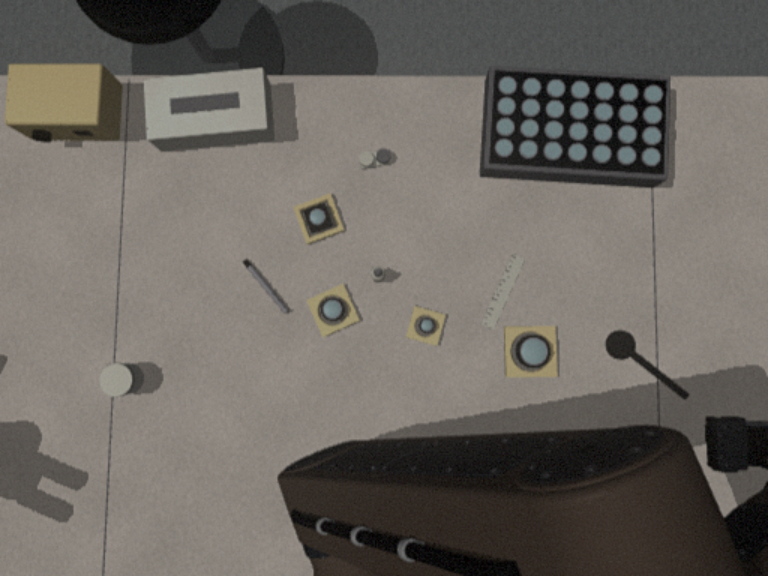

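View pics/side1.png

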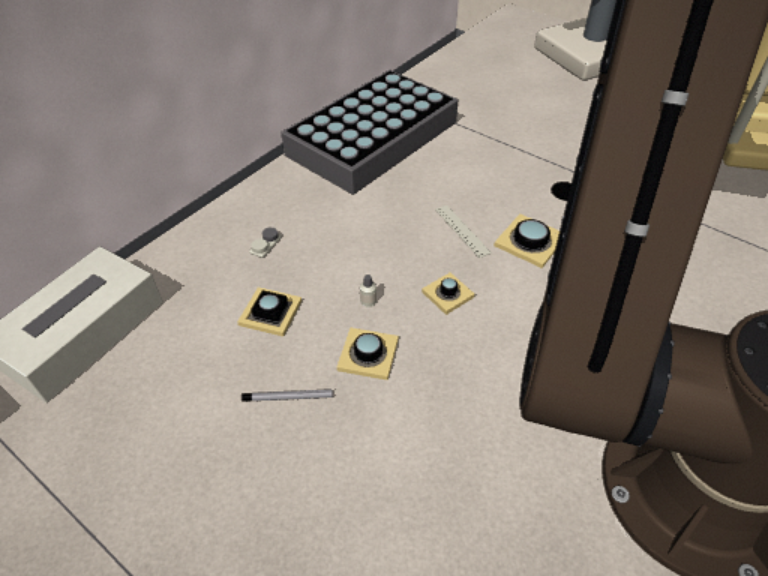

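Both views show all four lenses flat in their own recesses, and the bottle and penlight images match the first ones. I'm handing the job in.

```bash
python3 -c "
from cell import env
print(env.job_done())"
```

```text
the job is handed in; nothing more can be done
None
```

All four lenses are in their matching recesses, placed in the order square, small, medium, large. I handed the job in at about 36 s of the 90 s allowed. I lowered each one until the wrist force showed light contact with the recess floor (up to about 6 N) before opening the fingers.

- **Lenses:** the last top and side views show each lens lying glass up in its recess. The wrist views put each within about 2 mm of its rest's centre, against 7 mm of play on each side. Lying flat I judged by eye in the pictures.
- **Bottle and penlight:** neither moved. Their picture patches match the first ones to within image noise.
- **Disagreements:** the top and side cameras differ by 2–3 mm in x, about the stated calibration error. The measured arm position varied by about 1 mm. No check failed.

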